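# Step the specimen stage on by one turn of its hand wheel

## Robot

A 6-joint arm with a two-finger parallel gripper is mounted at the origin on a cart in front of the work surface, level with it; the furniture and walls round the work are solid. World frame = base frame: x ahead of the robot, y to its left, z up, the work surface at z = 0. Lengths are in m, angles in rad, forces in N, time in s.
With the tool pointing down it reaches from about 0.375 to 0.9 m from the base axis. Payload 3.1 kg.
Tool frame: the origin (TCP) lies between the finger pads; the fingertips stand tip_reach ahead of it and the grasp point (between the pads) is the TCP (tip_reach is the distance from the TCP to the fingertips, in m); z points along the fingers, y is the direction in which the jaws open and shut (so a half turn about z gives the same grasp; the last joint's range is limited). The gripper opens to 85 mm and grips with 20 to 120 N. Pads are 22 mm wide; open, the fingers measure 114 mm over their backs; the gripper's body (76 mm by 85 mm) begins 54 mm behind the grasp point. The pads swing forward as they close: fully open they stand 13 mm farther back than shut.
Start: joints at [-1.383, 0.527, 1.433, -0, 1.181, -0.178], TCP at [0.224, -0.584, 0.25] pointing down, gripper open.
Joint ranges: [-3.08, 3.08], [-0.75, 2.2], [0.22, 2.44], [-1.43, 4.57], [0, 2.65], [-2.85, 2.85]. Speed limits (rad/s): [2.79, 2.79, 3.14, 3.14, 3.14, 3.14].

## Interface

Orientations are given as a unit quaternion [w, x, y, z].
In Python, from workcell import * gives the robot as it stands.
- The arm moves only by the tool carry_out, never from a script. Its argument "rows" is a list of rows, each a list of 7 numbers: the turn, a rotation vector about the tool's x, y, z in degrees, then the shift along the tool's x, y, z in cm, then the closure, from -1 (fully open) to 1 (shut). A call has 1 to 20 rows; each row shifts and turns the pose as measured when the row begins, along the tool's axes as they then stand; what a row does not reach is not made up. A row lasts 1/12 s, in which the tool goes at most 41.7 mm and 7.16 degrees, less where a joint would pass 70% of its speed; a pose out of reach is approached as far as the arm can. A call is refused whole if a number of a shift passes 4.17 or a number of a turn 7.16, either way. A call with a gripper value outside its range is refused whole. The fingers move at their own pace and stop on an object; the grip force is fixed at half the most. Time passes only in rows, so rows that do not move let the fingers close. It gives the time, the measured TCP pose, the force and the opening at its end, in the units of the state.
- get_state(): the state, without advancing time (a new reading comes with each control period).
- read_camera(name): name is "scene" or "top" or "wrist"; returns a dict with "image" (384x512x3 uint8, red, green, blue), "z_map" (384x512 float32, m along the optical axis (not along the pixel's ray), 0 where there is no reading), "mtx" (3x3 intrinsics, pixels), "rvec" (rotation vector, rad) and "tvec" (3), from world to camera coordinates, as OpenCV has them. Camera axes: x right, y down, z forward; pixel columns grow to the right and rows downward; lengths in m; the calibration is good to about 2 mm. A picture is of the moment at which its call begins.
- hand_in(): hands the job in, once; it reports no verdict.
Trained networks look in the newest picture that a camera, given by its name, has taken for a name from the list of things; names that differ only in an ending like _2 or _b are one class to them, and where a whole thing is asked for, a point or a joint stands for the part that bears it (a point fixed in the world has none). Each returns a list of dicts, best first, with "conf" (0 to 1); they miss things now and then, are a little off and sometimes report something else, mostly with a low value. They report only what shows in the picture. A call takes as long as a camera call. They do not tell look-alikes from the thing itself.
- trace(camera, name): "pixels" (384x512 bool, what is visible of it) and "centre" ([row, column] in pixels, amid what is visible of it).
- pinpoint(camera, name): "centre" ([row, column] in pixels: a listed point, or the origin of a listed thing).
The state is a dict: "time": time; "q": joint angles; "qvel": joint speeds; "joint_torque": joint torques, N m; "tool_pos": TCP position; "tool_rot": TCP orientation; "ft_force": force on the tool from outside, world axes, zero at the start; "ft_torque": the same for the moment, N m; "width": finger opening in m.
Only numpy, scipy, OpenCV 4.12 (cv2) and the standard library are available. Lean on these libraries where they do the work, as an engineer would, in place of code of your own. Each camera call takes 0.05 s, during which the arm holds its last target.

## Task

Step the concrete cube on to its next test position: push the hand wheel of the feed stage round by its upright handle, clockwise as seen from above, through exactly one full turn, so that the handle stops where it stood at the start. Only push the handle from behind with the fingers, never take it between them; do not touch the cube riding on the carriage or move the things standing about, and leave the wheel at rest.

Things in the scene. Friction and masses are not known exactly. Their poses are not given: they have to be found in the camera images.
- feed_stage: Grey feed stage fixed to the bench; origin on the bench under the wheel's axis, z up. Base 110 mm wide (x), 12 mm thick, from own y = +55 to -290 mm. Gear housing 90 x 90 mm, 64 mm high, under the wheel; the slideway runs from it along own -y. A fixed gauge post at own (49, -145) mm has an arm over the slideway, top 136 mm up; its stylus ends 110 mm above the bench.
- wheel_axis (a point): Centre of the hand wheel, on its vertical axis, at the mid-height of the rim, 90 mm above the bench; fixed to the stage, so it does not turn. The wheel is horizontal: steel rim of 62 mm mean radius made of 14 mm round bar (rim top 97 mm above the bench), three spokes, hub 36 mm across that tops out 104 mm above the bench.
- crank_handle: Upright black handle of the wheel, standing on the rim at the end of one spoke, 62 mm from the axis. Round, 18 mm in diameter. Origin on its centre line 123 mm above the bench; the black grip runs from 101 to 147 mm above the bench (22 mm below to 24 mm above the origin). It spins freely on its own pin, as such handles do, and goes round with the wheel.
- wheel (a joint): Hand wheel angle, rad; grows as it turns clockwise seen from above. At 0 the handle is on the stage's own -x side of the axis; starts within 1.2 of 0. One turn is 6.283. It can turn well beyond one turn either way, needs about 2 N at the handle and stays where it is left (no spring). One clockwise turn moves the carriage 20 mm away from the wheel.
- carriage_top (a point): Centre of the upper face of the carriage's table (70 x 74 mm), 57 mm above the bench, about 125 mm from the wheel's axis along the stage's own -y at the start. The carriage is driven by the wheel.
- cube: Concrete specimen cube, 40 mm, loose, standing on the carriage table. Origin at the centre of its underside. It rides along with the carriage; do not touch it.
- crucible_a: White crucible, 42 mm across, 36 mm high, loose on the bench behind the wheel. Bystander; origin at the centre of its underside.
- crucible_b: Second white crucible of the same size, loose on the bench behind the slideway. Bystander; origin at the centre of its underside.
- core: Grey concrete cylinder, 36 mm across, 50 mm high, loose on the bench in front of the slideway. Bystander; origin at the centre of its underside.
- brass_weight: Brass weight with a knob, 19 mm across, 29 mm high, loose in front of the slideway. Bystander; origin at the centre of its underside.
- small_beaker: Small clear beaker, 46 mm across, 58 mm high, loose, left of the stage. Bystander; origin at the centre of its underside.
- marker: Black and white marker pen, 135 mm long, 16 mm thick, lying loose left of the stage. Bystander; origin at the middle of its underside.
There are look-alikes about, which are no part of the job. What is shaped like the cube but green or purple is not meant.

How it is judged:
By the outcome, as a careful person would: the job done as asked, in the order asked, and still so for the second after the job is handed in, with the robot touching nothing.
It also fails if it takes over 54 s, if anything falls off the work surface, if the arm or the gripper's body presses on something with over 40 N, if the wrist force passes 120 N, or if a joint passes its speed limit or range.

## Working session

There is one attempt and no reset: what is moved stays moved. The work goes in short steps, Python scripts to look and compute and a tool call to move; the robot and the scene stay as the last step left them, time stands still between calls to the robot, and variables do not carry over. Pictures are saved under pics/ and viewed, and the job is handed in when it is done.

Besides the shell and the picture viewer there is one more tool, called after "Request:" as name(argument=value, ...) on one line, values as JSON. carry_out: Moves the arm, as the interface text tells. Its arguments: {"type":"object","properties":{"rows":{"type":"array","items":{"type":"array","items":{"type":"number"}}}},"required":["rows"]}

```bash
mkdir -p pics; ls; cat > h.py <<'E'
from workcell import *
import numpy as np, cv2
from scipy.spatial.transform import Rotation as R
def world(c,r,col,z=None):
    K=c["mtx"];Rm=cv2.Rodrigues(np.array(c["rvec"],float))[0];t=np.array(c["tvec"],float).ravel()
    ray=Rm.T@(np.linalg.inv(K)@np.array([col,r,1.0]));o=-Rm.T@t
    if z is not None: return o+ray*((z-o[2])/ray[2])
    d=c["z_map"][int(round(r)),int(round(col))]
    return o+ray*d
def cloud(c):
    K=c["mtx"];Rm=cv2.Rodrigues(np.array(c["rvec"],float))[0];t=np.array(c["tvec"],float).ravel()
    v,u=np.mgrid[0:384,0:512];d=c["z_map"]
    p=np.stack([u,v,np.ones_like(u)],-1).reshape(-1,3)@np.linalg.inv(K).T*d.reshape(-1,1)
    return ((p-t)@Rm).reshape(384,512,3)
def save(c,n): cv2.imwrite("pics/"+n,c["image"][:,:,::-1])
E
python3 - <<'E'
from h import *
s=get_state();print(s)
for n in("top","scene"):
    c=read_camera(n);save(c,n+"0.png")
    for th in("wheel_axis","crank_handle","carriage_top","cube","crucible_a","core","brass_weight","small_beaker","marker","feed_stage"):
        z={"wheel_axis":.09,"crank_handle":.123,"carriage_top":.057,"cube":.057}.get(th,0)
        for d in pinpoint(n,th)[:3]: print(n,th,np.round(d["conf"],2),np.round(d["centre"]),np.round(world(c,*d["centre"],z),3))
E
```

```text
pics
{'time': 0.0, 'q': array([-1.38348584e+00,  5.28458395e-01,  1.43390431e+00,  9.94096926e-06,
        1.18140239e+00, -1.78523833e-01]), 'qvel': array([ 1.54312397e-03,  2.00399918e-06, -1.13387575e-03, -2.58178607e-04,
       -2.76509649e-04,  5.72463226e-04]), 'joint_torque': array([ 1.99634233e-03, -4.42337751e+01, -1.78025419e+01,  3.32165553e-05,
        8.50133831e-03,  2.88276760e-05]), 'tool_pos': array([ 0.22346834, -0.58295942,  0.24933771]), 'tool_rot': array([-1.08623247e-03,  9.83317013e-01,  1.81896870e-01, -1.75822626e-07]), 'ft_force': array([-0.3750403 , -0.05095227, -0.27701457]), 'ft_torque': array([-0.01698681,  0.00342687, -0.05167456]), 'width': 0.08508913620748972}
top wheel_axis 0.86 [186. 224.] [0.588 0.108 0.09 ]
top crank_handle 0.63 [216. 214.] [0.514 0.125 0.123]
top carriage_top 0.93 [208. 271.] [ 0.541 -0.006  0.057]
top cube 0.82 [229. 363.] [ 0.496 -0.232  0.057]
top cube 0.78 [146. 201.] [0.691 0.173 0.057]
top cube 0.75 [194. 378.] [ 0.583 -0.268  0.057]
top crucible_a 0.6 [183. 289.] [ 0.613 -0.052  0.   ]
top crucible_a 0.59 [164. 259.] [0.66
[... 423 characters left out ...]
]
scene wheel_axis 0.59 [210. 236.] [0.59  0.104 0.09 ]
scene crank_handle 0.46 [221. 249.] [0.518 0.124 0.123]
scene carriage_top 0.76 [203. 282.] [ 0.537 -0.018  0.057]
scene cube 0.87 [206. 281.] [ 0.53  -0.008  0.057]
scene cube 0.75 [184. 341.] [ 0.466 -0.19   0.057]
scene cube 0.74 [161. 322.] [ 0.564 -0.227  0.057]
scene crucible_a 0.65 [202. 240.] [0.66  0.029 0.   ]
scene crucible_a 0.55 [195. 273.] [ 0.612 -0.061  0.   ]
scene core 0.65 [236. 324.] [ 0.407 -0.048  0.   ]
scene brass_weight 0.4 [247. 286.] [0.457 0.053 0.   ]
scene small_beaker 0.65 [265. 189.] [0.597 0.269 0.   ]
scene marker 0.78 [308. 210.] [0.469 0.306 0.   ]
scene feed_stage 0.56 [234. 240.] [0.576 0.109 0.   ]
```

```bash
python3 - <<'E'
import cv2
for n in("top","scene"):
    i=cv2.imread(f"pics/{n}0.png"); 
    cv2.imwrite(f"pics/{n}0c.png",cv2.resize(i[120:340,120:400] if n=="top" else i[130:330,160:360],None,fx=2.8,fy=2.8,interpolation=cv2.INTER_CUBIC)[:600])
    cv2.imwrite(f"pics/{n}0b.png",i)
E
```

```text
(no output)
```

View pics/top0c.png

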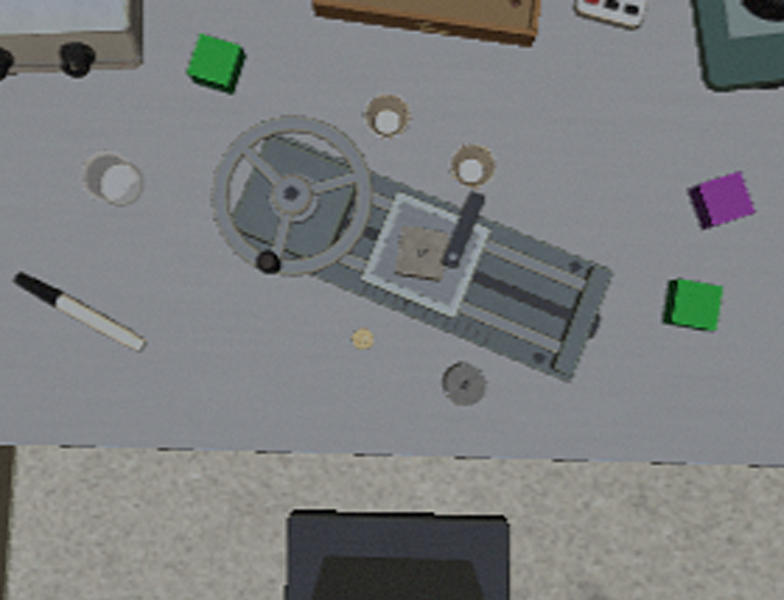

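View pics/scene0c.png

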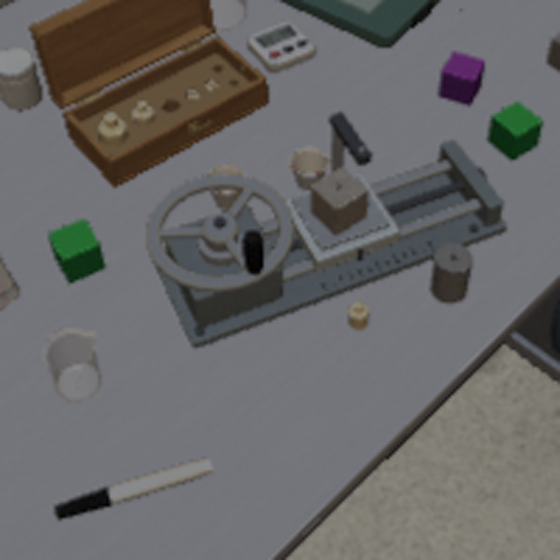

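View pics/scene0.png

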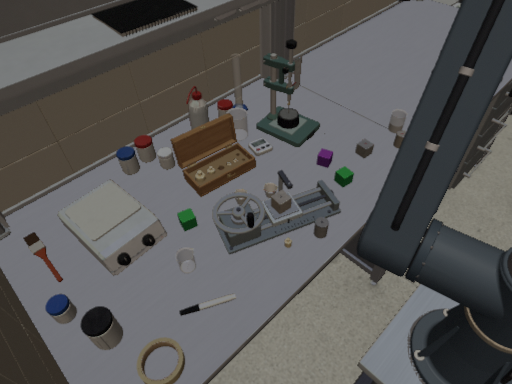

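View pics/top0.png

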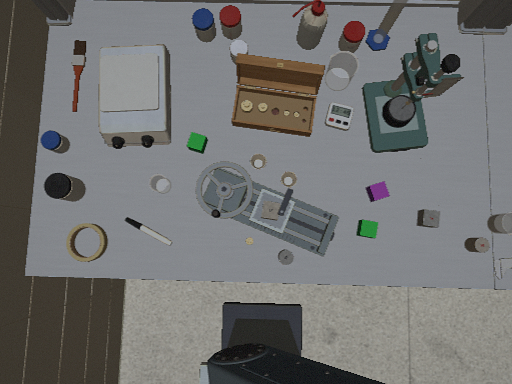

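Top picture: the wheel is at about (188,224), with its black handle at (214,215). The carriage with the concrete cube is at (208,271).

- **Could be mistaken for the cube:** green blocks at (142,197) and (229,368), a purple block at (190,378), and a grey cube with a dot at (218,430).
- **Could be mistaken for the handle:** black knobs on the hotplate at (142,118) and (142,148). The handle I want is the upright black one on the rim.

Next I'll refine these positions from depth.

View pics/w0.png

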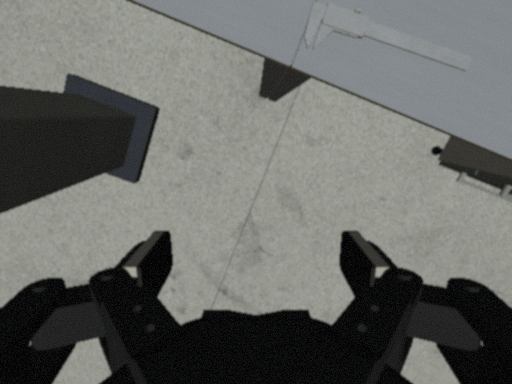

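Request:
carry_out(rows=[[0,0,7,0,0,0,1],[0,0,7,0,0,0,1],[0,0,7,0,0,0,1],[0,0,0,1.0,-2.0,0,1],[0,0,0,1.7,-3.6,0,1],[0,0,0,1.7,-3.6,0,1],[0,0,0,1.7,-3.6,0,1],[0,0,0,1.7,-3.6,0,1],[0,0,0,1.7,-3.6,0,1],[0,0,0,1.7,-3.6,0,1],[0,0,0,1.7,-3.6,0,1],[0,0,0,1.7,-3.6,0,1],[0,0,0,1.7,-3.6,0,1],[0,0,0,1.7,-3.6,0,1],[0,0,0,1.7,-3.6,0,1],[0,0,0,1.7,-3.6,0,1],[0,0,0,1,-2,0,1],[0,0,0,0,0,0,1],[0,0,0,0,0,0,1]])

```text
time: 2.93
tool_pos: [0.466, -0.1015, 0.2484]
tool_rot: [0.007, 1.0, -0.012, 0.004]
ft_force: [-0.3, -0.5, -0.4]
width: -0.0002
```

```bash
cat >> h.py <<'E'
def st():
    s=get_state();Rt=R.from_quat(np.roll(s["tool_rot"],-1)).as_matrix()
    print("t",round(s["time"],2),"pos",np.round(s["tool_pos"],4),"yaw",round(np.degrees(np.arctan2(Rt[1,0],Rt[0,0])),2),"zax",Rt[:,2].round(3),"F",np.round(s["ft_force"],1),"w",round(s["width"],4)); return s,Rt
E
python3 - <<'E'
from h import *
s,Rt=st();print(s["q"].round(2))
c=read_camera("wrist");save(c,"w1.png")
P=cloud(c)
T=(P-s["tool_pos"])@Rt
m=(c["z_map"]>0)&(abs(T[...,0])<.05)&(abs(T[...,1])<.04)&(T[...,2]>-.03)&(T[...,2]<.06)
for z in np.arange(-.03,.04,.01):
    k=m&(T[...,2]>z)&(T[...,2]<z+.01)
    if k.sum()>3: print(z.round(3),k.sum(),T[k].min(0).round(4),T[k].max(0).round(4))
E
```

```text
t 2.93 pos [ 0.466  -0.1015  0.2484] yaw -1.35 zax [ 0.008 -0.014 -1.   ] F [-0.3 -0.5 -0.4] w -0.0002
[-0.44  0.33  1.8  -0.01  1.    1.16]
-0.03 1252 [-0.0106 -0.032  -0.03  ] [ 0.015   0.0325 -0.02  ]
-0.02 682 [-0.0103 -0.0142 -0.02  ] [ 0.0125  0.013  -0.0101]
-0.01 524 [ 0.0072 -0.0142 -0.01  ] [ 0.0126  0.0129 -0.    ]
0.0 413 [ 0.0071 -0.0143  0.    ] [0.0128 0.013  0.01  ]
0.01 100 [ 0.0071 -0.0119  0.0101] [0.0122 0.0107 0.0151]
```

View pics/w1.png

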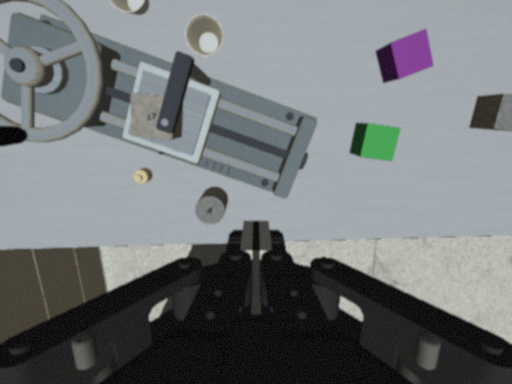

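Wrist picture: the handle is at the left edge (133,5), the gauge arm at (95,175), and the closed fingers at (240,257). There's free room in front of the wheel.

Request:
carry_out(rows=[[0.8,-0.5,-1.3,0.6,-1.8,0,1],[0,0,0,0.6,-1.8,0,1],[0,0,0,0.6,-1.8,0,1],[0,0,0,0.6,-1.8,0,1],[0,0,0,0.6,-1.8,0,1],[0,0,0,0.6,-1.8,0,1],[0,0,0,0.6,-1.8,0,1],[0,0,0,0.6,-1.8,0,1],[0,0,0,0,0,0,1],[0,0,0,0,0,0,1]])

```text
time: 3.82
tool_pos: [0.5168, 0.0304, 0.2482]
tool_rot: [0.002, 1.0, -0.013, -0.0]
ft_force: [0.3, -0.2, 0.6]
width: 0.0003
```

```bash
cat >> h.py <<'E'
def look(fn,zmin=.112):
    s,Rt=st();c=read_camera("wrist");save(c,fn);P=cloud(c)
    m=(c["z_map"]>0)&(np.hypot(P[...,0]-.579,P[...,1]-.1078)<.085)&(P[...,2]>zmin)&(P[...,2]<.152)&(c["image"].max(2)<70)
    T=(P-s["tool_pos"])@Rt
    m&=~((abs(T[...,0])<.016)&(abs(T[...,1])<.018))
    print("blk",m.sum())
    if m.sum()>20:
        t=m&(P[...,2]>.144)
        print("all",P[m].mean(0).round(4),P[m].min(0).round(4),P[m].max(0).round(4),"top",t.sum(),P[t].mean(0).round(4) if t.any() else "")
    return s,Rt,c,P
E
python3 - <<'E'
from h import *
look("w2.png")
E
```

```text
t 3.82 pos [0.5168 0.0304 0.2482] yaw -1.44 zax [-0.    -0.004 -1.   ] F [ 0.3 -0.2  0.6] w 0.0003
blk 489
all [0.5234 0.1163 0.139 ] [0.5146 0.1111 0.112 ] [0.5295 0.1259 0.1496] top 248 [0.522  0.1184 0.1473]
```

View pics/w2.png

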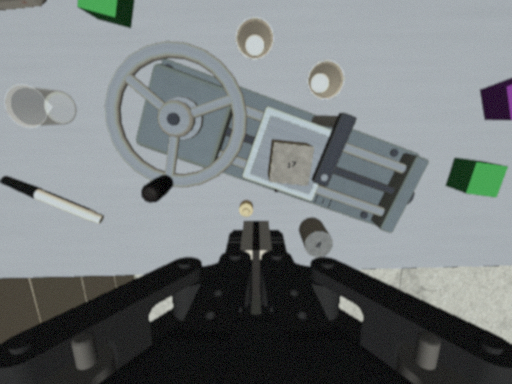

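Wrist picture: handle top at about (187,152), hub at (118,176), brass weight at (208,246). I'll use this pose as the before/after reference and fit the rim in it.

```bash
cat >> h.py <<'E'
from scipy.optimize import least_squares
def angle(c):
    P=cloud(c);r=np.hypot(P[...,0]-.579,P[...,1]-.1078);ok=c["z_map"]>0
    q=P[ok&(P[...,2]>.090)&(P[...,2]<.100)&(r>.05)&(r<.075)&(c["image"].max(2)>70)]
    f=least_squares(lambda v:np.hypot(q[:,0]-v[0],q[:,1]-v[1])-v[2],[.579,.107,.062],loss="soft_l1",f_scale=.003)
    t=ok&(r<.085)&(P[...,2]>.144)&(P[...,2]<.152)&(c["image"].max(2)<70)
    h=P[t].mean(0);d=h[:2]-f.x[:2]
    print("rim",len(q),f.x.round(4),"handle",t.sum(),h.round(4),"r",np.hypot(*d).round(4),"ang",np.degrees(np.arctan2(d[1],d[0])).round(2))
    hub=P[ok&(r<.025)&(P[...,2]>.101)];print("hub",len(hub),hub.mean(0).round(4) if len(hub) else "")
E
python3 - <<'E'
from h import *
c=read_camera("wrist"); np.savez("ref_wrist.npz",**{k:np.array(v) for k,v in c.items()})
angle(c)
for n in("top","scene"):
    c=read_camera(n);np.savez(f"ref_{n}.npz",**{k:np.array(v) for k,v in c.items()});angle(c)
    for th in ("crank_handle","wheel_axis"):
        for d in pinpoint(n,th)[:1]: print(n,th,d)
c=read_camera("wrist")
for th in ("crank_handle","wheel_axis","carriage_top","cube"):
    for d in pinpoint("wrist",th)[:1]: print(th,d,world(c,*d["centre"],{"crank_handle":.123,"wheel_axis":.09}.get(th,.057)))
E
```

```text
rim 6060 [0.5811 0.1049 0.0605] handle 245 [0.5219 0.1184 0.1474] r 0.0607 ang 167.14
hub 435 [0.581  0.1062 0.1026]
rim 95 [0.5791 0.1065 0.0665] handle 0 [nan nan nan] r nan ang nan
hub 0 
rim 645 [0.5771 0.1068 0.0617] handle 22 [0.518  0.1202 0.146 ] r 0.0606 ang 167.27
hub 19 [0.5791 0.106  0.1028]
scene crank_handle {'centre': [222.9, 246.8], 'conf': 0.48}
scene wheel_axis {'centre': [212.4, 234.6], 'conf': 0.88}
crank_handle {'centre': [185.6, 158.5], 'conf': 0.57} [0.52197766 0.12063269 0.123     ]
wheel_axis {'centre': [117.5, 176.5], 'conf': 0.93} [0.58219448 0.10689335 0.09      ]
cube {'centre': [156.2, 288.5], 'conf': 0.81} [ 0.53613233 -0.00702209  0.057     ]h.py:35: RuntimeWarning: Mean of empty slice.
  h=P[t].mean(0);d=h[:2]-f.x[:2]
  ret = um.true_divide(
```

Request:
carry_out(rows=[[0,0,0,0.05,-0.8,1.5,1],[0,0,0,0.05,-0.8,1.5,1],[0,0,0,0.05,-0.8,1.5,1],[0,0,0,0.05,-0.8,1.5,1],[0,0,0,0,-0.5,1.5,1],[0,0,0,0,0,1.5,1],[0,0,0,0,0,1.5,1],[0,0,0,0,0,1.3,1],[0,0,0,0,0,0,1],[0,0,0,0,0,0,1]])

```text
time: 5.3
tool_pos: [0.5234, 0.0701, 0.1272]
tool_rot: [0.002, 1.0, -0.011, 0.004]
ft_force: [-1.0, -0.4, 0.5]
width: -0.0003
```

```bash
python3 - <<'E'
from h import *
s,Rt,c,P=look("w3.png");angle(c)
E
```

```text
t 5.3 pos [0.5234 0.0701 0.1272] yaw -1.3 zax [ 0.008 -0.005 -1.   ] F [-1.  -0.4  0.5] w -0.0003
blk 1339
all [0.5271 0.1175 0.1335] [0.5191 0.0515 0.112 ] [0.5312 0.1265 0.1514] top 300 [0.5265 0.1203 0.1466]
rim 18165 [0.5813 0.1054 0.0595] handle 780 [0.5273 0.0897 0.1472] r 0.0563 ang -163.75
hub 1269 [0.5812 0.1059 0.1027]
```

View pics/w3.png

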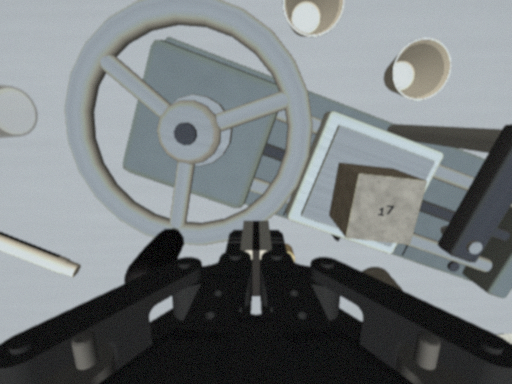

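Request:
carry_out(rows=[[0,0,0,-0.2,0,-0.3,1],[0,0,0,-0.2,0,-0.3,1],[0,0,0,0,-0.5,0,1],[0,0,0,0,-0.5,0,1],[0,0,0,0,-0.5,0,1],[0,0,0,0,-0.4,0,1],[0,0,0,0,0,0,1],[0,0,0,0,0,0,1]])

```text
time: 6.02
tool_pos: [0.5219, 0.0915, 0.1386]
tool_rot: [0.002, 1.0, -0.011, 0.008]
ft_force: [0.1, -0.8, -0.2]
width: -0.0006
```

```bash
python3 - <<'E'
from h import *
s,Rt,c,P=look("w4.png")
E
```

```text
t 6.02 pos [0.5219 0.0915 0.1386] yaw -1.28 zax [ 0.017 -0.005 -1.   ] F [ 0.1 -0.8 -0.2] w -0.0006
blk 1134
all [0.5267 0.1174 0.1357] [0.5193 0.1112 0.112 ] [0.5299 0.1275 0.1499] top 332 [0.5256 0.1179 0.1464]
```

View pics/w4.png

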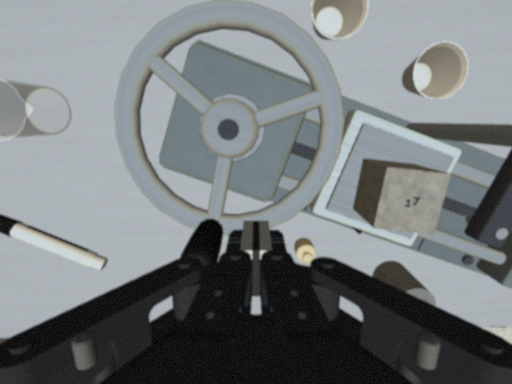

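Request:
carry_out(rows=[[0.3,-1.0,0,-0.1,0,0.4,1],[0,0,0,0,0,0,1],[0,0,0,0,-0.2,0,1],[0,0,0,0,-0.15,0,1],[0,0,0,0,0,0,1]])

```text
time: 6.48
tool_pos: [0.5208, 0.0948, 0.1334]
tool_rot: [-0.001, 1.0, -0.012, -0.002]
ft_force: [-0.3, -0.4, -0.0]
width: -0.0001
```

```bash
python3 - <<'E'
from h import *
s,Rt,c,P=look("w5.png")
E
```

```text
t 6.48 pos [0.5208 0.0948 0.1334] yaw -1.34 zax [-0.004  0.001 -1.   ] F [-0.3 -0.4 -0. ] w -0.0001
blk 1005
all [0.5276 0.1183 0.1349] [0.523  0.1127 0.112 ] [0.5299 0.1263 0.1493] top 247 [0.5264 0.1179 0.1464]
```

View pics/w5.png

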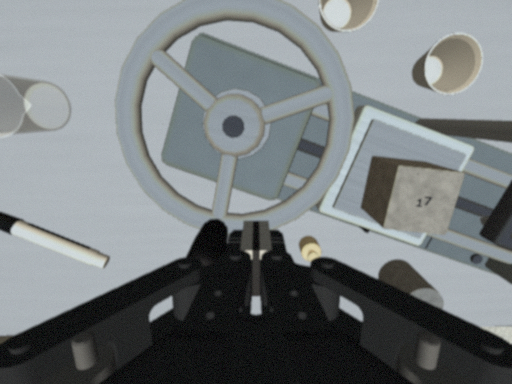

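Request:
carry_out(rows=[[0,0,0,0,-0.1,0,1],[0,0,0,0,0,0,1]])

```text
time: 6.7
tool_pos: [0.5208, 0.0957, 0.1334]
tool_rot: [-0.001, 1.0, -0.012, -0.002]
ft_force: [-0.2, 0.7, -0.6]
width: 0.0003
```

Request:
carry_out(rows=[[0,0,0,0,-0.1,0,1],[0,0,0,0,0,0,1]])

```text
time: 6.87
tool_pos: [0.5208, 0.0967, 0.1334]
tool_rot: [-0.001, 1.0, -0.012, -0.002]
ft_force: [-0.2, -0.9, -0.2]
width: -0.0
```

Request:
carry_out(rows=[[0,0,0,0,-0.1,0,1],[0,0,0,0,0,0,1]])

```text
time: 7.03
tool_pos: [0.5209, 0.0973, 0.1335]
tool_rot: [-0.0, 1.0, -0.011, -0.002]
ft_force: [0.3, -0.7, 0.3]
width: 0.0001
```

Request:
carry_out(rows=[[0,0,0,0,-0.1,0,1],[0,0,0,0,0,0,1]])

```text
time: 7.2
tool_pos: [0.5209, 0.0981, 0.1335]
tool_rot: [0.0, 1.0, -0.011, -0.002]
ft_force: [-0.2, -0.4, -0.7]
width: -0.0001
```

Request:
carry_out(rows=[[0,0,0,0,-0.1,0,1],[0,0,0,0,0,0,1]])

```text
time: 7.37
tool_pos: [0.5211, 0.0989, 0.1335]
tool_rot: [0.0, 1.0, -0.011, -0.002]
ft_force: [-0.3, -2.1, -0.9]
width: 0.0002
```

```bash
python3 - <<'E'
from h import *
for i in range(3): s,Rt,c,P=look("w6.png")
E
```

```text
t 7.37 pos [0.5211 0.0989 0.1335] yaw -1.3 zax [-0.004 -0.001 -1.   ] F [-0.3 -2.1 -0.9] w 0.0002
blk 875
all [0.5283 0.1218 0.1359] [0.5231 0.1168 0.112 ] [0.5303 0.1289 0.1493] top 280 [0.527  0.1214 0.1466]
t 7.42 pos [0.521  0.099  0.1335] yaw -1.31 zax [-0.004 -0.001 -1.   ] F [ 0.6 -0.1 -0. ] w -0.0
blk 881
all [0.5284 0.1218 0.136 ] [0.523  0.1168 0.112 ] [0.5304 0.1287 0.1492] top 278 [0.527  0.1215 0.1466]
t 7.47 pos [0.521  0.099  0.1335] yaw -1.31 zax [-0.004 -0.001 -1.   ] F [ 0.6 -0.4 -0.5] w 0.0001
blk 874
all [0.5283 0.1218 0.136 ] [0.523  0.1168 0.112 ] [0.5305 0.1288 0.1489] top 272 [0.5269 0.1214 0.1466]
```

```bash
cat >> h.py <<'E'
def spokes(c,ax=None,col=True):
    P=cloud(c);ok=c["z_map"]>0;r=np.hypot(P[...,0]-.581,P[...,1]-.106)
    hub=P[ok&(r<.021)&(P[...,2]>.1015)&(P[...,2]<.106)][:,:2]
    if ax is None:
        q=P[ok&(P[...,2]>.086)&(P[...,2]<.100)&(r>.05)&(r<.075)&(c["image"].max(2)>70)]
        f=least_squares(lambda v:(np.hypot(q[:,0]-v[0],q[:,1]-v[1])-.062)**2+(q[:,2]-.09)**2-.007**2,[.581,.106],loss="soft_l1",f_scale=3e-5)
        ax=f.x
    d=P[...,:2]-ax;rr=np.hypot(d[...,0],d[...,1]);th=np.arctan2(d[...,1],d[...,0])
    m=ok&(rr>.024)&(rr<.050)&(P[...,2]>.078)&(P[...,2]<.100)
    z=np.exp(3j*th[m]).mean();a=np.degrees(np.angle(z))/3
    print("axis",ax.round(4),"spoke n",m.sum(),"coh",abs(z).round(3),"ang mod120",round(a%120,2))
    # per-spoke
    for k in range(3):
        w=np.radians(a+120*k); e=np.angle(np.exp(1j*(th[m]-w))); g=abs(e)<.35
        print("   ",round(np.degrees(w)%360,1),g.sum(),round(np.degrees(np.median(e[g])),2) if g.sum() else "")
    return a%120
E
python3 - <<'E'
from h import *
for n in("wrist","scene","top"):
    c=dict(np.load(f"ref_{n}.npz"));print("ref",n);spokes(c)
c=read_camera("wrist");print("now");spokes(c);spokes(c,np.array([.581,.106]))
for n in("scene","top"): c=read_camera(n);print(n);spokes(c)
E
```

```text
ref wrist
axis [0.5808 0.106 ] spoke n 876 coh 0.969 ang mod120 47.05
    47.0 315 -1.31
    167.0 266 1.39
    287.0 295 -0.11
ref scene
axis [0.5798 0.1049] spoke n 100 coh 0.962 ang mod120 47.27
    47.3 40 3.95
    167.3 30 -4.16
    287.3 30 -2.54
ref top
axis [0.5796 0.1082] spoke n 0 coh nan ang mod120 nan
    nan 0 
    nan 0 
    nan 0 
now
axis [0.5806 0.1062] spoke n 2430 coh 0.97 ang mod120 45.02
    45.0 913 -0.8
    165.0 673 0.1
    285.0 844 0.69
axis [0.581 0.106] spoke n 2431 coh 0.97 ang mod120 45.06
    45.1 912 -0.07
    165.1 675 -0.18
    285.1 844 0.25
scene
axis [0.5796 0.1044] spoke n 72 coh 0.957 ang mod120 44.79
    44.8 37 4.51
    164.8 25 -4.5
    284.8 10 -3.0
top
axis [0.5789 0.1084] spoke n 14 coh 0.984 ang mod120 42.83
    42.8 14 0.04
    162.8 0 
    282.8 0 h.py:47: RuntimeWarning: Mean of empty slice.
  z=np.exp(3j*th[m]).mean();a=np.degrees(np.angle(z))/3
  ret = ret.dtype.type(ret / rcount)
```

The spokes give the wheel angle to about 0.3°. They read 47.05° at the start (handle at 167.05°) and 45.05° now, so contact came at a TCP y of about 0.0968. Now I'll plan the circle and check the contact geometry.

```bash
cat >> h.py <<'E'
AX=np.array([.581,.106]);A=.0115;B=.014;YAW=np.radians(-1.3)
def sep(phi,rp=.062):
    """handle lag (deg ahead) and pressure angle for TCP at polar phi"""
    p=AX+rp*np.array([np.cos(phi),np.sin(phi)])
    prev=None
    for s in np.radians(np.arange(10,45,.1)):
        h=AX+.062*np.array([np.cos(phi-s),np.sin(phi-s)])
        d=h-p;c,sn=np.cos(-YAW),np.sin(-YAW);d=np.array([c*d[0]-sn*d[1],sn*d[0]+c*d[1]])
        cl=np.clip(d,[-A,-B],[A,B]);v=d-cl
        if np.hypot(*v)>=.009:
            n=v/np.hypot(*v);n=np.array([np.cos(YAW)*n[0]-np.sin(YAW)*n[1],np.sin(YAW)*n[0]+np.cos(YAW)*n[1]])
            t=np.array([np.sin(phi-s),-np.cos(phi-s)])
            return np.degrees(s),np.degrees(np.arccos(np.clip(n@t,-1,1)))
def plan(n,step=5.,tgt=None):
    s,Rt=st();p=s["tool_pos"][:2];phi=np.arctan2(*(p-AX)[::-1])
    print("phi",round(np.degrees(phi)%360,2),"r",np.hypot(*(p-AX)).round(4))
    z=Rt[:,2];yaw=np.arctan2(Rt[1,0],Rt[0,0])
    w=np.cross(z,[0,0,-1.]);tw=np.degrees(Rt.T@w);print("tilt corr",tw.round(1),"yaw corr tool z",round(np.degrees(yaw-YAW),1),"dz cm",round((s["tool_pos"][2]-.1335)*100,2))
    rows=[]
    for k in range(n):
        phi-=np.radians(step);q=AX+.062*np.array([np.cos(phi),np.sin(phi)])
        d=Rt.T@np.array([*(q-p),0])*100;rows.append([round(float(d[0]),2),round(float(d[1]),2)]);p=q
    print(rows)
E
python3 - <<'E'
from h import *
for ph in range(187,-180,-15): print(ph,np.round(sep(np.radians(ph)),1),end="; ")
print();plan(10)
E
```

```text
187 [21.4 13.1]; 172 [22.5 29.2]; 157 [25.1 22.9]; 142 [24.6  7.2]; 127 [21.5 16.8]; 112 [19.6  3.7]; 97 [19.1 10.8]; 82 [19.9 26.6]; 67 [22.8 44.5]; 52 [25.3 15.2]; 37 [23.9 14.4]; 22 [21.9  1.4]; 7 [21.4 13.1]; -8 [22.5 29.2]; -23 [25.1 22.9]; -38 [24.6  7.2]; -53 [21.5 16.8]; -68 [19.6  3.7]; -83 [19.1 10.8]; -98 [19.9 26.6]; -113 [22.8 44.5]; -128 [25.3 15.2]; -143 [23.9 14.4]; -158 [21.9  1.4]; -173 [21.4 13.1]; 
t 7.67 pos [0.521  0.0989 0.1335] yaw -1.3 zax [-0.004 -0.001 -1.   ] F [ 0.8 -0.6 -0.6] w 0.0002
phi 186.71 r 0.0604
tilt corr [ 0.   0.2 -0. ] yaw corr tool z -0.0 dz cm -0.0
[[-0.21, -0.52], [-0.0, -0.54], [0.04, -0.54], [0.09, -0.53], [0.14, -0.52], [0.18, -0.51], [0.22, -0.49], [0.27, -0.47], [0.31, -0.45], [0.34, -0.42]]
```

Request:
carry_out(rows=[[0,0.2,0,-0.2,-0.5,0,1],[0,0,0,0,-0.55,0,1],[0,0,0,0.05,-0.55,0,1],[0,0,0,0.1,-0.55,0,1],[0,0,0,0.15,-0.5,0,1],[0,0,0,0.2,-0.5,0,1],[0,0,0,0.2,-0.5,0,1],[0,0,0,0.25,-0.45,0,1],[0,0,0,0,0,0,1]])

```text
time: 8.42
tool_pos: [0.5276, 0.1443, 0.1332]
tool_rot: [0.001, 1.0, -0.011, -0.003]
ft_force: [-0.4, -0.2, 0.3]
width: -0.0002
```

```bash
python3 - <<'E'
from h import *
plan(12,6)
c=read_camera("wrist");save(c,"w7.png");spokes(c,AX)
E
```

```text
t 8.42 pos [0.5276 0.1443 0.1332] yaw -1.24 zax [-0.006 -0.002 -1.   ] F [-0.4 -0.2  0.3] w -0.0002
phi 144.37 r 0.0657
tilt corr [ 0.1  0.3 -0. ] yaw corr tool z 0.1 dz cm -0.03
[[0.7, -0.31], [0.45, -0.47], [0.49, -0.42], [0.53, -0.37], [0.57, -0.31], [0.6, -0.25], [0.62, -0.19], [0.64, -0.12], [0.65, -0.05], [0.65, 0.02], [0.64, 0.08], [0.63, 0.15]]
axis [0.581 0.106] spoke n 2412 coh 0.968 ang mod120 4.76
    4.8 966 1.9
    124.8 722 -1.78
    244.8 724 -0.73
```

View pics/w7.png

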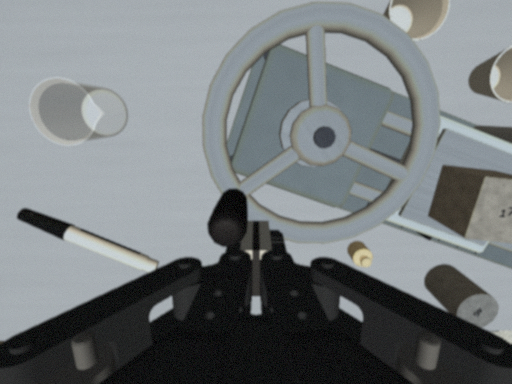

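The handle has moved to 124.8°, with the fingers behind it at image (225,250). Carrying on.

Request:
carry_out(rows=[[0,0.3,0,0.7,-0.3,0,1],[0,0,0,0.45,-0.45,0,1],[0,0,0,0.5,-0.4,0,1],[0,0,0,0.55,-0.35,0,1],[0,0,0,0.6,-0.3,0,1],[0,0,0,0.6,-0.25,0,1],[0,0,0,0.6,-0.2,0,1],[0,0,0,0.65,-0.1,0,1],[0,0,0,0.65,-0.05,0,1],[0,0,0,0,0,0,1]])

```text
time: 9.3
tool_pos: [0.585, 0.1702, 0.1325]
tool_rot: [0.0, 1.0, -0.011, -0.002]
ft_force: [0.1, -0.2, 0.5]
width: 0.0
```

```bash
python3 - <<'E'
from h import *
plan(12,6)
c=read_camera("wrist");save(c,"w8.png");spokes(c,AX)
E
```

```text
t 9.3 pos [0.585  0.1702 0.1325] yaw -1.3 zax [-0.004 -0.    -1.   ] F [ 0.1 -0.2  0.5] w 0.0
phi 86.42 r 0.0643
tilt corr [0.  0.2 0. ] yaw corr tool z 0.0 dz cm -0.1
[[0.64, 0.29], [0.64, 0.13], [0.62, 0.19], [0.6, 0.26], [0.57, 0.32], [0.53, 0.37], [0.49, 0.43], [0.44, 0.48], [0.39, 0.52], [0.33, 0.56], [0.27, 0.59], [0.21, 0.61]]
axis [0.581 0.106] spoke n 1551 coh 0.965 ang mod120 67.4
    307.4 778 2.72
    67.4 644 -2.39
    187.4 129 -2.64
```

View pics/w8.png

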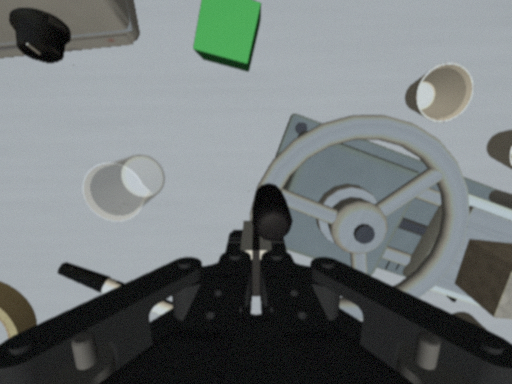

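Request:
carry_out(rows=[[0,0.2,0,0.65,0.25,-0.1,1],[0,0,0,0.65,0.15,0,1],[0,0,0,0.6,0.2,0,1],[0,0,0,0.6,0.25,0,1],[0,0,0,0.55,0.3,0,1],[0,0,0,0.55,0.35,0,1],[0,0,0,0.5,0.45,0,1],[0,0,0,0.45,0.5,0,1],[0,0,0,0.4,0.5,0,1],[0,0,0,0,0,0,1]])

```text
time: 10.18
tool_pos: [0.6384, 0.137, 0.1327]
tool_rot: [-0.001, 1.0, -0.012, -0.0]
ft_force: [0.1, 1.0, -0.1]
width: -0.0002
```

```bash
python3 - <<'E'
from h import *
plan(12,6)
c=read_camera("wrist");save(c,"w9.png");spokes(c,AX)
E
```

```text
t 10.18 pos [0.6384 0.137  0.1327] yaw -1.4 zax [-0.001  0.003 -1.   ] F [ 0.1  1.  -0.1] w -0.0002
phi 28.4 r 0.0653
tilt corr [-0.1  0.   0. ] yaw corr tool z -0.1 dz cm -0.08
[[0.01, 0.74], [0.23, 0.61], [0.17, 0.63], [0.1, 0.64], [0.03, 0.65], [-0.04, 0.65], [-0.1, 0.64], [-0.17, 0.63], [-0.23, 0.61], [-0.3, 0.58], [-0.36, 0.54], [-0.41, 0.5]]
axis [0.581 0.106] spoke n 176 coh 0.994 ang mod120 14.21
    14.2 0 
    134.2 0 
    254.2 176 0.14
```

View pics/w9.png

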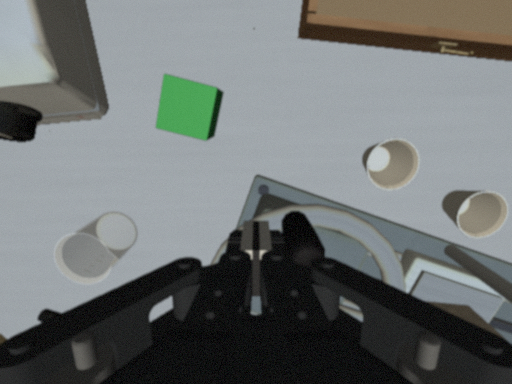

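Request:
carry_out(rows=[[0,0,0,0.05,0.7,-0.1,1],[0,0,0,0.2,0.6,0,1],[0,0,0,0.15,0.65,0,1],[0,0,0,0.1,0.65,0,1],[0,0,0,0,0.65,0,1],[0,0,0,-0.05,0.65,0,1],[0,0,0,-0.1,0.65,0,1],[0,0,0,-0.2,0.65,0,1],[0,0,0,-0.25,0.6,0,1],[0,0,0,0,0,0,1]])

```text
time: 11.07
tool_pos: [0.6376, 0.0729, 0.134]
tool_rot: [-0.001, 1.0, -0.012, 0.003]
ft_force: [0.4, 1.0, -0.4]
width: 0.0004
```

```bash
python3 - <<'E'
from h import *
plan(12,6)
c=read_camera("wrist");save(c,"w10.png");spokes(c,AX)
c=read_camera("scene");cv2.imwrite("pics/s10.png",cv2.resize(c["image"][130:290,160:360,::-1],None,fx=3,fy=3))
E
```

```text
t 11.07 pos [0.6376 0.0729 0.134 ] yaw -1.4 zax [ 0.005  0.002 -1.   ] F [ 0.4  1.  -0.4] w 0.0004
phi 329.69 r 0.0656
tilt corr [-0.1 -0.3  0. ] yaw corr tool z -0.1 dz cm 0.05
[[-0.65, 0.38], [-0.4, 0.51], [-0.45, 0.47], [-0.5, 0.42], [-0.54, 0.36], [-0.57, 0.31], [-0.6, 0.24], [-0.62, 0.18], [-0.64, 0.11], [-0.65, 0.05], [-0.65, -0.02], [-0.64, -0.09]]
axis [0.581 0.106] spoke n 5 coh 0.955 ang mod120 70.87
    310.9 0 
    70.9 5 -4.29
    190.9 0
```

View pics/w10.png

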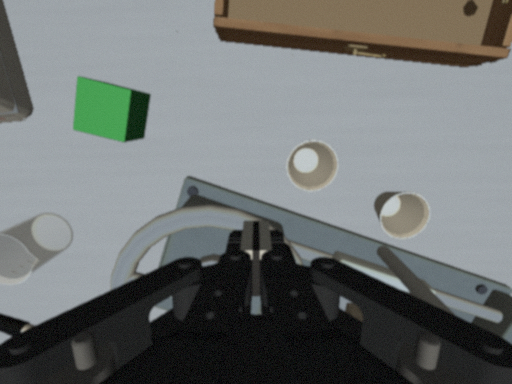

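View pics/s10.png

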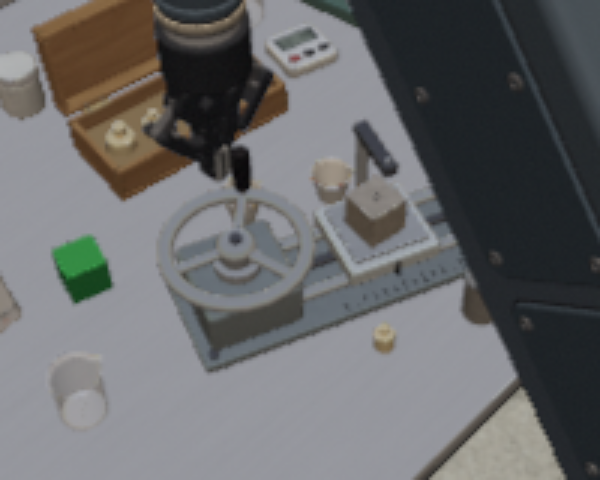

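Scene picture: the handle at (165,240) is ahead of the fingers at (160,220), and the cube on the carriage is untouched. Carrying on.

Request:
carry_out(rows=[[-0.1,-0.3,0,-0.65,0.4,0,1],[0,0,0,-0.45,0.5,0,1],[0,0,0,-0.45,0.45,0,1],[0,0,0,-0.5,0.4,0,1],[0,0,0,-0.55,0.35,0,1],[0,0,0,-0.6,0.3,0,1],[0,0,0,-0.6,0.2,0,1],[0,0,0,-0.65,0.15,0,1],[0,0,0,-0.65,0.1,0,1],[0,0,0,0,0,0,1]])

```text
time: 12.0
tool_pos: [0.5828, 0.044, 0.1346]
tool_rot: [-0.0, 1.0, -0.011, 0.003]
ft_force: [-0.4, -0.3, 0.2]
width: -0.0002
```

```bash
python3 - <<'E'
from h import *
plan(12,6)
c=read_camera("wrist");save(c,"w11.png");spokes(c,AX)
c=read_camera("scene");cv2.imwrite("pics/s11.png",cv2.resize(c["image"][130:290,160:360,::-1],None,fx=3,fy=3));spokes(c)
E
```

```text
t 12.0 pos [0.5828 0.044  0.1346] yaw -1.32 zax [ 0.006  0.    -1.   ] F [-0.4 -0.3  0.2] w -0.0002
phi 271.64 r 0.062
tilt corr [-0.  -0.3 -0. ] yaw corr tool z -0.0 dz cm 0.11
[[-0.65, 0.0], [-0.65, -0.07], [-0.63, -0.14], [-0.62, -0.2], [-0.59, -0.26], [-0.56, -0.32], [-0.52, -0.38], [-0.48, -0.43], [-0.43, -0.48], [-0.38, -0.53], [-0.32, -0.56], [-0.26, -0.59]]
axis [0.581 0.106] spoke n 1785 coh 0.967 ang mod120 13.52
    13.5 764 -2.37
    133.5 532 -0.09
    253.5 489 3.64
axis [0.5799 0.105 ] spoke n 104 coh 0.958 ang mod120 14.09
    14.1 36 3.1
    134.1 34 0.48
    254.1 34 -4.93
```

View pics/w11.png

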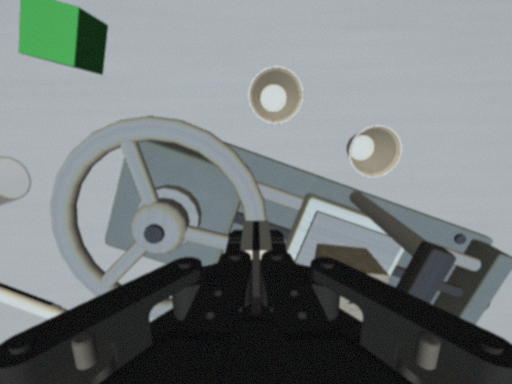

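View pics/s11.png

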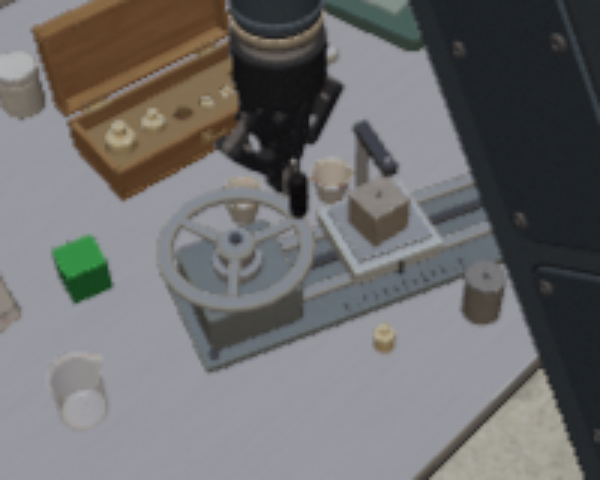

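Request:
carry_out(rows=[[0,-0.3,0,-0.65,0,0.1,1],[0,0,0,-0.65,-0.05,0,1],[0,0,0,-0.65,-0.15,0,1],[0,0,0,-0.6,-0.2,0,1],[0,0,0,-0.6,-0.25,0,1],[0,0,0,-0.55,-0.3,0,1],[0,0,0,-0.5,-0.4,0,1],[0,0,0,-0.5,-0.45,0,1],[0,0,0,-0.4,-0.5,0,1],[0,0,0,0,0,0,1]])

```text
time: 12.93
tool_pos: [0.5319, 0.0697, 0.1343]
tool_rot: [0.001, 1.0, -0.011, 0.005]
ft_force: [1.1, -2.2, 0.2]
width: 0.0003
```

```bash
python3 - <<'E'
from h import *
plan(12,3)
c=read_camera("wrist");save(c,"w12.png");spokes(c,AX)
c=read_camera("scene");cv2.imwrite("pics/s12.png",cv2.resize(c["image"][130:290,160:360,::-1],None,fx=3,fy=3));spokes(c)
E
```

```text
t 12.93 pos [0.5319 0.0697 0.1343] yaw -1.25 zax [ 0.01  -0.002 -1.   ] F [ 1.1 -2.2  0.2] w 0.0003
phi 216.52 r 0.0611
tilt corr [ 0.1 -0.6 -0. ] yaw corr tool z 0.1 dz cm 0.08
[[-0.27, -0.2], [-0.18, -0.27], [-0.16, -0.28], [-0.15, -0.29], [-0.13, -0.3], [-0.12, -0.3], [-0.1, -0.31], [-0.09, -0.31], [-0.07, -0.32], [-0.05, -0.32], [-0.04, -0.32], [-0.02, -0.32]]
axis [0.581 0.106] spoke n 2283 coh 0.97 ang mod120 74.22
    314.2 842 -0.29
    74.2 784 -0.85
    194.2 657 1.25
axis [0.58   0.1047] spoke n 101 coh 0.958 ang mod120 74.67
    314.7 26 -0.83
    74.7 38 3.89
    194.7 37 -4.42
```

View pics/w12.png

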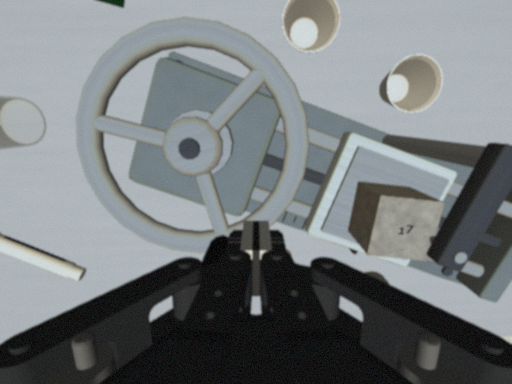

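Request:
carry_out(rows=[[0.1,-0.6,0,-0.25,-0.2,0.1,1],[0,0,0,-0.2,-0.25,0,1],[0,0,0,-0.15,-0.3,0,1],[0,0,0,-0.15,-0.3,0,1],[0,0,0,-0.15,-0.3,0,1],[0,0,0,-0.1,-0.3,0,1],[0,0,0,-0.1,-0.3,0,1],[0,0,0,0,0,0,1]])

```text
time: 13.7
tool_pos: [0.519, 0.0898, 0.133]
tool_rot: [0.001, 1.0, -0.011, -0.003]
ft_force: [-0.6, -1.8, 0.5]
width: 0.0004
```

```bash
python3 - <<'E'
from h import *
plan(8,2)
c=read_camera("wrist");save(c,"w13.png");spokes(c,AX);spokes(c)
E
```

```text
t 13.7 pos [0.519  0.0898 0.133 ] yaw -1.24 zax [-0.007 -0.002 -1.   ] F [-0.6 -1.8  0.5] w 0.0004
phi 194.65 r 0.0641
tilt corr [0.1 0.4 0. ] yaw corr tool z 0.1 dz cm -0.05
[[0.14, -0.27], [-0.05, -0.21], [-0.04, -0.21], [-0.03, -0.21], [-0.03, -0.21], [-0.02, -0.22], [-0.01, -0.22], [-0.0, -0.22]]
axis [0.581 0.106] spoke n 2469 coh 0.97 ang mod120 53.67
    53.7 912 -0.3
    173.7 684 0.31
    293.7 873 0.05
axis [0.5806 0.1062] spoke n 2466 coh 0.97 ang mod120 53.66
    53.7 912 -0.93
    173.7 677 0.55
    293.7 877 0.45
```

Request:
carry_out(rows=[[0,0.4,0,0.15,-0.2,0,1],[0,0,0,0,-0.2,0,1],[0,0,0,0,-0.1,0,1],[0,0,0,0,0,0,1]])

```text
time: 14.08
tool_pos: [0.5204, 0.0951, 0.1328]
tool_rot: [0.001, 1.0, -0.011, -0.0]
ft_force: [0.6, -1.1, 1.6]
width: -0.0002
```

```bash
python3 - <<'E'
from h import *
plan(2,2)
for i in range(2):
    c=read_camera("wrist");spokes(c,AX)
E
```

```text
t 14.08 pos [0.5204 0.0951 0.1328] yaw -1.23 zax [-0.    -0.002 -1.   ] F [ 0.6 -1.1  1.6] w -0.0002
phi 190.21 r 0.0616
tilt corr [ 0.1  0.  -0. ] yaw corr tool z 0.1 dz cm -0.07
[[-0.08, -0.21], [-0.03, -0.21]]
axis [0.581 0.106] spoke n 2445 coh 0.97 ang mod120 48.76
    48.8 909 -0.2
    168.8 680 0.1
    288.8 856 0.12
axis [0.581 0.106] spoke n 2449 coh 0.97 ang mod120 48.77
    48.8 908 -0.17
    168.8 682 0.08
    288.8 859 0.13
```

Request:
carry_out(rows=[[0,0,0,0,-0.15,0,1],[0,0,0,0,0,0,1]])

```text
time: 14.35
tool_pos: [0.5204, 0.0965, 0.1328]
tool_rot: [0.001, 1.0, -0.011, -0.0]
ft_force: [-0.5, -0.6, 1.2]
width: 0.0005
```

```bash
python3 - <<'E'
from h import *
plan(2,2)
for i in range(2):
    c=read_camera("wrist");spokes(c,AX)
spokes(dict(np.load("ref_wrist.npz")),AX)
E
```

```text
t 14.35 pos [0.5204 0.0965 0.1328] yaw -1.26 zax [-0.    -0.002 -1.   ] F [-0.5 -0.6  1.2] w 0.0005
phi 188.88 r 0.0613
tilt corr [ 0.1  0.  -0. ] yaw corr tool z 0.0 dz cm -0.07
[[-0.1, -0.2], [-0.03, -0.21]]
axis [0.581 0.106] spoke n 2461 coh 0.97 ang mod120 47.28
    47.3 915 -0.22
    167.3 683 0.03
    287.3 863 0.12
axis [0.581 0.106] spoke n 2449 coh 0.97 ang mod120 47.28
    47.3 911 -0.16
    167.3 682 0.06
    287.3 856 0.17
axis [0.581 0.106] spoke n 877 coh 0.969 ang mod120 47.06
    47.1 313 -1.06
    167.1 269 1.47
    287.1 295 -0.49
```

The spokes read 47.28° against 47.06° at the start. Backing off now, then I'll check from the reference pose.

Request:
carry_out(rows=[[0,0,0,0,0.5,0,1],[0,0,0,0,1.0,0,1],[0,0,0,0,1.2,0,1],[0,0,0,0,0.5,-1.5,1],[0,0,0,0,0.5,-1.5,1],[0,0,0,0,0.6,-1.5,1],[0,0,0,0,0.6,-1.5,1],[0,0,0,0,0.6,-1.5,1],[0,0,0,0,0.6,-1.5,1],[0,0,0,0,0.4,-1.5,1],[0,0,0,-0.2,0,-1.0,1],[0,0,0,0,0,0,1],[0,0,0,0,0,0,1]])

```text
time: 15.53
tool_pos: [0.5131, 0.0185, 0.2498]
tool_rot: [-0.0, 1.0, -0.015, -0.005]
ft_force: [-0.9, 1.1, -0.5]
width: 0.0003
```

```bash
python3 - <<'E'
from h import *
s,Rt,c,P=look("w14.png");angle(c);spokes(c,AX);spokes(c)
print((Rt.T@(np.array([.5168,.0304,.2482])-s["tool_pos"])*100).round(2))
for n in("scene",):
    c=read_camera(n);spokes(c);angle(c);print("ref");r=dict(np.load("ref_scene.npz"));spokes(r);angle(r)
E
```

```text
t 15.53 pos [0.5131 0.0185 0.2498] yaw -1.73 zax [-0.01  0.   -1.  ] F [-0.9  1.1 -0.5] w 0.0003
blk 504
all [0.5232 0.1159 0.1388] [0.5147 0.1108 0.112 ] [0.5293 0.1257 0.1496] top 246 [0.5218 0.118  0.1473]
rim 6134 [0.5811 0.1047 0.0605] handle 246 [0.5218 0.118  0.1473] r 0.0607 ang 167.29
hub 432 [0.5812 0.1062 0.1026]
axis [0.581 0.106] spoke n 873 coh 0.97 ang mod120 47.17
    47.2 311 -0.75
    167.2 263 1.83
    287.2 299 -0.7
axis [0.5808 0.106 ] spoke n 875 coh 0.97 ang mod120 47.2
    47.2 311 -0.98
    167.2 265 1.76
    287.2 299 -0.44
[ 0.34 -1.2   0.16]
axis [0.5796 0.1051] spoke n 97 coh 0.966 ang mod120 47.39
    47.4 40 3.38
    167.4 27 -3.77
    287.4 30 -2.5
rim 647 [0.5771 0.1071 0.0615] handle 22 [0.5178 0.1195 0.1461] r 0.0606 ang 168.21
hub 22 [0.5777 0.1053 0.1029]
ref
axis [0.5798 0.1049] spoke n 100 coh 0.962 ang mod120 47.27
    47.3 40 3.95
    167.3 30 -4.16
    287.3 30 -2.54
rim 645 [0.5771 0.1068 0.0617] handle 22 [0.518  0.1202 0.146 ] r 0.0606 ang 167.27
hub 19 [0.5791 0.106  0.1028]
```

View pics/w14.png

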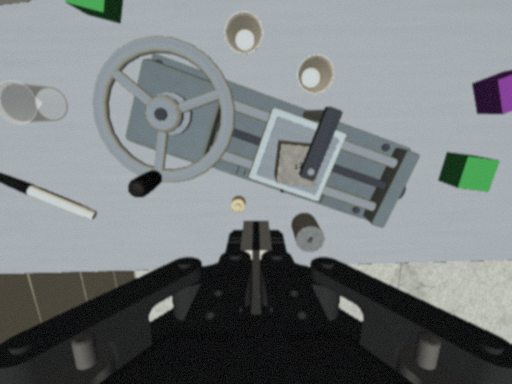

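The wheel is within about 0.2° of its start. The carriage and cube have moved outward, and the fingers are clear. Handing in.

```bash
python3 - <<'E'
from h import *
hand_in();st()
E
```

```text
the job is handed in; nothing more can be done
the job is handed in; nothing more can be done
```

I turned the hand wheel one full turn clockwise. The closed fingers pushed the upright handle from behind the whole way and never gripped it. I then backed the fingers off and up to clear air and handed in at about 15.6 s.

- **Wheel angle:** from nearly the same wrist-camera pose as before (about 1 cm off), the spokes read 47.2° against 47.06° at the start. The wrist camera put the handle at 167.3° against 167.1°. The scene camera's spokes agreed, at 47.4° against 47.3°.
- **One disagreement:** the scene camera's coarse handle-top fit (22 pixels) read 168.2° against 167.3°. I trusted the finer spoke readings.
- **Surroundings:** in the last wrist picture the cube stood on the carriage, which had moved away from the wheel. The crucibles, core, brass weight, beaker and marker looked undisturbed. I did not measure the carriage's 20 mm step or the bystanders' positions.
- **Forces:** the wrist force stayed under about 3 N in every reading I took.

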